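# Chock a jam jar on the sloping labelling board

### The job

Park the small orange jar lying on the white sloping labelling board so that it cannot roll away. First put the blue wedge down on the board's yellow band with its thin end pointing straight uphill; then lay the jar across the slope right against that thin end, centred on it, and only then let go. The dark plum jar stays in the rack.

Things in the scene. Friction and masses are not known exactly. Their poses are not given: they have to be found in the camera images.
- orange_jar_center (a point): centre of the orange jar, black lid: plain cylinder 50 mm diameter, 58 mm long, 0.15 kg; y = its axis. It lies in one of two bays (120 mm apart) of a low rack, axis level, 39 mm above the table. Both flat ends are free: take it from above end to end (58 mm); a finger on its round sides would later hit the wedge. On the slope it rolls unless held.
- plum_jar_center (a point): the same jar with dark plum contents, lying in the other bay of the rack; which bay is which varies. The point is its centre, y along its axis. Leave it alone.
- wedge_center (a point): blue plastic wedge, loose on the table: 56 mm long (x), 44 wide (y), 30 high, 0.12 kg. Point: centre of that outline, 15 mm above the underside. x points to the thin end (light blue sloping face): flat top from x = -28 to +6 mm, then down to a 4 mm high toe at +28. Take it across its width. In its axes, a jar lying against its slope has its axis at x = +43 mm, z = +10 mm.
- wedge_toe (a point): middle of the wedge's thin edge, 28 mm from wedge_center along the wedge's x, 2 mm above its underside.
- ramp_band (a point): centre, on the surface, of the 56 mm deep yellow band across the fixed white sloping board (240 mm in x, 200 in y); 17 mm above the table. z vertical, x level, pointing uphill, y across. The flat board rises 6 degrees towards x (10.5 mm per 100 mm), from 75 mm before this point to 165 mm beyond it; no lips or stops: the low end is the one nearer the band.
Things that resemble listed ones, but are neither listed nor needed, are in the scene too. Of the things that look like the part that bears wedge_center, take the one that is nearest to the robot's base at the start.

How it is judged:
By the outcome, as a careful person would: the job done as asked, in the order asked, and still so for the second after the job is handed in, with the robot touching nothing.
It also fails if it takes over 58 s, if anything falls off the work surface, if the arm or the gripper's body presses on something with over 40 N, if the wrist force passes 120 N, or if a joint passes its speed limit or range.

### The arm

A 6-joint arm with a two-finger parallel gripper is mounted at the origin on the work surface. World frame = base frame: x ahead of the robot, y to its left, z up, the work surface at z = 0. Lengths are in m, angles in degrees, forces in N, time in s.
With the tool pointing down it reaches from about 0.375 to 0.9 m from the base axis. Payload 3.1 kg.
Tool frame: the origin (TCP) lies between the finger pads; the fingertips stand 11 mm ahead of it and the grasp point (between the pads) lies 8 mm behind it; z points along the fingers, y is the line along which they close (so a half turn about z gives the same grasp; the last joint's range is limited). The gripper opens to 87 mm and grips with 3 to 60 N. Pads are 19 mm wide; open, the fingers measure 117 mm over their backs; the gripper's body (75 mm by 190 mm) begins 51 mm behind the grasp point.
Start: joints at [-87.577, 30.224, 82.088, -0, 67.689, -10.227], TCP at [0.137, -0.61, 0.234] pointing down, gripper open.
Joint ranges: [-176.69, 176.69], [-43.24, 126.21], [12.49, 139.97], [-82, 262], [0, 151.66], [-163.58, 163.58]. Speed limits (degrees/s): [159.86, 159.86, 180, 180, 180, 180].

### API

Orientations are given as a 3x3 rotation matrix whose columns are the frame's x, y, z axes.
In Python, from rig import bot gives the robot as it stands.
- The arm moves only by the tool apply_moves, never from a script. Its argument "steps" is a list that holds one entry, the list of rows, each a list of 7 numbers: the shift along the tool's x, y, z in cm, then the turn, a rotation vector about the tool's x, y, z in degrees, then the gripper command: -1 is shut, 1 is fully open, values between are in proportion. In form: [[[dx, dy, dz, rx, ry, rz, jaw], ...]]. A call has 1 to 20 rows; each row is the pose to reach, as a shift and turn from the pose commanded when the call began, along the tool's axes at that moment; what a row does not reach only later rows make up. A row lasts 1/8 s, in which the tool goes at most 62.5 mm and 10.7 degrees, less where a joint would pass 70% of its speed; a pose out of reach is approached as far as the arm can. A call with a gripper value outside its range is refused whole. The fingers move at their own pace and stop on an object; the grip force is fixed at half the most. Time passes only in rows, so rows that repeat a pose let the fingers close. It gives the time, the measured TCP pose, the force, the opening and the grip force at its end, in the units of the state.
- bot.read_state(): the state, without advancing time (a new reading comes with each control period).
- bot.capture(name): name is "scene" or "top" or "wrist"; returns the picture (420x560x3 uint8, blue, green, red); there is no depth.
- bot.camera_model(name): a dict with "intrinsics" (3x3 intrinsics, pixels), "k1" (the pictures are not rectified: a ray, as slopes to the right and down, at radius r is drawn at 1 + k1 r^2 times it, then the intrinsics apply), "R" (3x3) and "t" (3): a world point X has camera coordinates R X + t. Camera axes: x right, y down, z forward; pixel columns grow to the right and rows downward; lengths in m; the calibration is good to about 2 mm. A picture is of the moment at which its call begins: read the wrist's pose just before it. camera_model takes no time and is no camera call; for the wrist camera it gives the pose at the moment of the call.
- bot.hand_in(): hands the job in; it is judged then, once.
The state is a dict: "time_s": time; "joint_positions": joint angles; "qvel": joint speeds; "tau": joint torques, N m; "position": TCP position; "tcp_rot": TCP orientation; "force": force on the tool from outside, world axes, zero at the start; "moment": the same for the moment, N m; "opening": opening from 0.0 (shut) to 1.0 (fully open); "grasp_force": force on a finger pad.
Only numpy, scipy, OpenCV 4.12 (cv2) and the standard library are available. Lean on these libraries where they do the work, as an engineer would, in place of code of your own. Each camera call takes 0.05 s, during which the arm holds its last target. There are 200 camera calls.

## Working session

There is one attempt and no reset: what is moved stays moved. The work goes in short steps, Python scripts to look and compute and a tool call to move; the robot and the scene stay as the last step left them, time stands still between calls to the robot, and variables do not carry over. Pictures are saved under pics/ and viewed, at most 12 in all, crops included, and the job is handed in when it is done.

Besides the shell and the picture viewer there is one more tool, called after ">>>" as name(argument=value, ...) on one line, values as JSON. apply_moves: Moves the arm, as the interface text tells. Its arguments: {"type":"object","properties":{"steps":{"type":"array","items":{"type":"array","items":{"type":"array","items":{"type":"number"}}}}},"required":["steps"]}

```bash
ls; mkdir -p pics
python3 - <<'E'
from rig import bot
import cv2,json
s=bot.read_state();print(s)
for n in("scene","top"):
    im=bot.capture(n);cv2.imwrite(f"pics/{n}0.png",im)
    m=bot.camera_model(n);print(n,m)
E
```

```text
pics
{'time_s': 0.0, 'joint_positions': array([-8.75756653e+01,  3.02783084e+01,  8.21562996e+01, -6.13539241e-04,
        6.76874078e+01, -1.02276123e+01]), 'qvel': array([-0.07122216, -0.09811513,  0.01456445, -0.12044469,  0.05916779,
       -0.02430122]), 'tau': array([-1.05506060e-03, -4.40047753e+01, -1.76595712e+01,  6.32395386e-02,
        5.81485033e-02, -1.65458837e-04]), 'position': array([ 0.13688489, -0.6091085 ,  0.23257913]), 'tcp_rot': array([[ 9.75717708e-01,  2.19031835e-01, -9.99786841e-05],
       [ 2.19031548e-01, -9.75715458e-01,  2.12725036e-03],
       [ 3.68384802e-04, -2.09749433e-03, -9.99997732e-01]]), 'force': array([-0.4191805 ,  0.6231078 , -0.28839595]), 'moment': array([ 0.0113338 ,  0.02209246, -0.04305059]), 'grasp_force': 0.0, 'opening': 1.0009865288731006}
scene {'intrinsics': array([[502.3422058 ,   0.        , 277.58833684],
       [  0.        , 502.3422058 , 212.58031962],
       [  0.        ,   0.        ,   1.        ]]), 'k1': -0.08409912638558413, 'R': array([[ 0.45826435,  0.88878679,  0.0071992 ],
       [ 0.7475138 , -0.38101579, -0.54410484],
       [-0.48085019,  0.25472536, -0.83898635]]), 't': array([-0.20841612, -0.35462153,  1.385325  ])}
top {'intrinsics': array([[405.36183724,   0.        , 282.26896448],
       [  0.        , 405.36183724, 206.8093091 ],
       [  0.        ,   0.        ,   1.        ]]), 'k1': -0.07916341914246375, 'R': array([[ 0.01499756, -0.99987769, -0.00443663],
       [-0.99404112, -0.01443059, -0.10804629],
       [ 0.10796905,  0.00603062, -0.99413596]]), 't': array([-0.0259529 ,  0.51562496,  0.83321758])}
```

View pics/scene0.png

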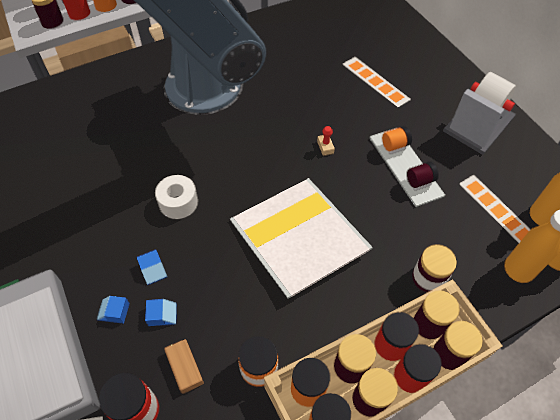

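View pics/top0.png

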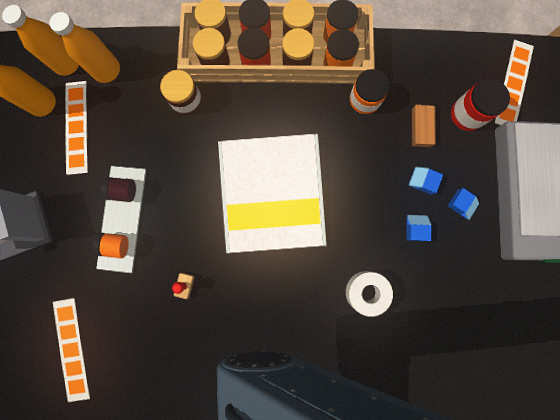

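The top view shows the board near (272,193), with its yellow band at (273,214) at the end nearer the robot. The orange jar is at (114,246) and the plum jar at (125,190). There are three blue wedge-like things, at (426,180), (463,204) and (419,229). I'll measure their distances to the base and enlarge them.

```bash
cat > h.py <<'E'
import numpy as np, cv2
from rig import bot
def ray(m,uv):
    K=m["intrinsics"];d=np.array([(uv[0]-K[0,2])/K[0,0],(uv[1]-K[1,2])/K[1,1]])
    p=d.copy()
    for _ in range(20): p=d/(1+m["k1"]*(p@p))
    R=np.array(m["R"]);return -R.T@m["t"], R.T@np.r_[p,1]
def onplane(m,uv,z):
    c,d=ray(m,uv);return c+d*(z-c[2])/d[2]
def proj(m,X):
    q=m["R"]@np.asarray(X,float)+m["t"];p=q[:2]/q[2];p=p*(1+m["k1"]*(p@p));K=m["intrinsics"]
    return np.array([K[0,0]*p[0]+K[0,2],K[1,1]*p[1]+K[1,2]])
def tomove(T,yaw_dir=None):
    """world target T -> tool shift cm from current pose"""
    s=bot.read_state();return s["tcp_rot"].T@(np.array(T)-s["position"])*100
E
python3 - <<'E'
from h import *
m=bot.camera_model("top");im=cv2.imread("pics/top0.png")
for uv in[(426,180),(463,204),(419,229)]:
    p=onplane(m,uv,.015);print(uv,p.round(3),np.hypot(*p[:2]).round(3))
for uv in [(114,246),(125,190)]:print(uv,onplane(m,uv,.045).round(3))
print('board corners')
for uv in [(219,141),(318,134),(326,245),(227,253)]:print(onplane(m,uv,.02).round(3))
hsv=cv2.cvtColor(im,cv2.COLOR_BGR2HSV)
ye=cv2.inRange(hsv,(22,150,120),(35,255,255));ye[:160]=0;ye[260:]=0;ye[:,:200]=0;ye[:,350:]=0
c=max(cv2.findContours(ye,0,2)[0],key=cv2.contourArea)
r=cv2.minAreaRect(c);b=cv2.boxPoints(r);print(r);print(np.array([onplane(m,q,.017) for q in b]).round(4));print(onplane(m,r[0],.017))
a=cv2.resize(im[160:250,395:485],(540,540),interpolation=3)
s=bot.capture("scene");a2=cv2.resize(s[140:200,360:450],None,fx=2.8,fy=2.8,interpolation=3)
o=np.zeros((540,800,3),np.uint8);o[:,:540]=a;o[:168,545:797]=a2;cv2.imwrite("pics/c1.png",o)
E
```

```text
(426, 180) [ 0.581 -0.332  0.015] 0.669
(463, 204) [ 0.529 -0.414  0.015] 0.672
(419, 229) [ 0.473 -0.314  0.015] 0.568
(114, 246) [0.426 0.333 0.045]
(125, 190) [0.545 0.316 0.045]
board corners
[0.66  0.123 0.02 ]
[ 0.679 -0.094  0.02 ]
[ 0.437 -0.112  0.02 ]
[0.416 0.098 0.02 ]
((273.2205810546875, 213.8676300048828), (25.079753875732422, 91.57561492919922), 85.60128784179688)
[[ 0.5196  0.1018  0.017 ]
 [ 0.5377 -0.0949  0.017 ]
 [ 0.4837 -0.0993  0.017 ]
 [ 0.4657  0.0961  0.017 ]]
[0.50160569 0.00092653 0.017     ]
```

View pics/c1.png

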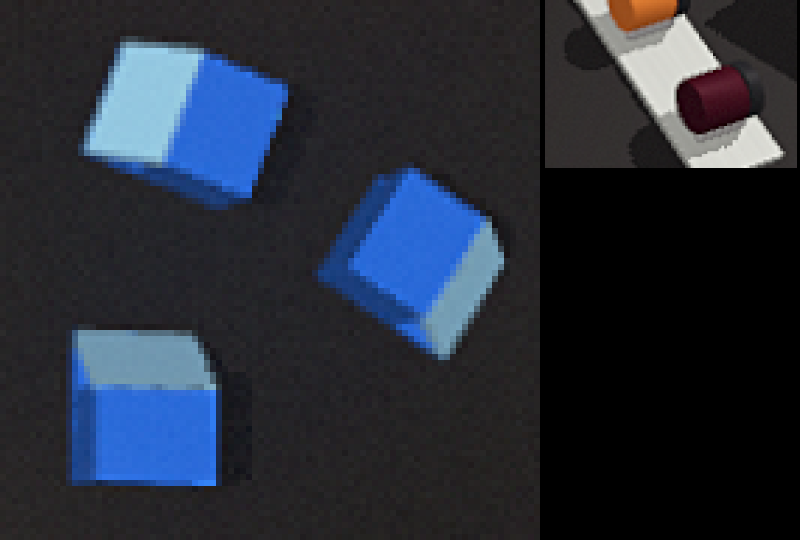

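Of the three, (419,229) is nearest the base: 0.57 m, against 0.67 m for the other two. It's blue with a light slope pointing uphill (image up), so that's the wedge. The inset confirms which jar is orange and which is plum. Next I'll move above the wedge for a closer look.

Run:
```python
from h import *
print(tomove([.44,-.314,.22]))
m=bot.camera_model("wrist");s=bot.read_state();c=-m["R"].T@m["t"];print("cam in tool",s["tcp_rot"].T@(c-s["position"]),s["tcp_rot"].T@m["R"].T,m["intrinsics"][0,0])
```

```text
[ 36.03864769 -22.16943463   1.3274277 ]
cam in tool [ 0.06588114 -0.0006029  -0.1509882 ] [[ 1.53967198e-05 -9.70102772e-01 -2.42694482e-01]
 [ 9.99999920e-01  1.12036173e-04 -3.84392272e-04]
 [ 4.00090570e-04 -2.42694457e-01  9.70102696e-01]] 337.3656950560642
```

>>> apply_moves(steps=[[[19, -10.7, 0, 0, 0, 6, 1], [39, -21.5, 1.3, 0, 0, 12.6, 1], [39, -21.5, 1.3, 0, 0, 12.6, 1], [39, -21.5, 1.3, 0, 0, 12.6, 1], [39, -21.5, 1.3, 0, 0, 12.6, 1], [39, -21.5, 1.3, 0, 0, 12.6, 1], [39, -21.5, 1.3, 0, 0, 12.6, 1], [39, -21.5, 1.3, 0, 0, 12.6, 1], [39, -21.5, 1.3, 0, 0, 12.6, 1], [39, -21.5, 1.3, 0, 0, 12.6, 1]]])

```text
time_s: 1.4
position: [0.4694, -0.3157, 0.2205]
tcp_rot: [[1.0, -0.001, -0.001], [-0.001, -1.0, -0.0], [-0.001, 0.0, -1.0]]
force: [-0.2, -0.1, 0.9]
opening: 0.998
grasp_force: 0.0
```

Run:
```python
from h import *
s=bot.read_state();print(s["time_s"],s["position"],s["tcp_rot"].round(3),s["qvel"].round(1))
m=bot.camera_model("wrist");im=bot.capture("wrist");cv2.imwrite("pics/w1.png",im)
np.savez("w1.npz",**m)
```

```text
1.4 [ 0.46938565 -0.31570643  0.22045129] [[ 1.    -0.001 -0.001]
 [-0.001 -1.    -0.   ]
 [-0.001  0.    -1.   ]] [-0.7 -0.1 -0.1  0.2  0.   0.1]
```

View pics/w1.png

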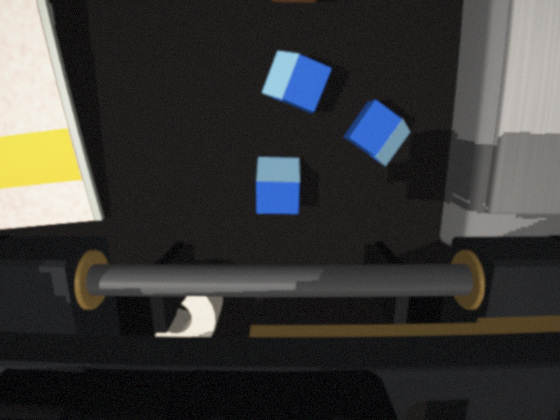

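The wedge is at columns 256–300, rows 157–214, thin end up (world +x). I'll fit its pose to the silhouette, and fit the band from the top view.

```bash
cat >> h.py <<'E'
from scipy.optimize import minimize
WV=np.array([[x,y*.022,z] for y in(-1,1) for x,z in((-.028,-.015),(-.028,.015),(.006,.015),(.028,-.011),(.028,-.015))])
def fitwedge(m,mask,p0,zc=.015,tilt=0):
    """silhouette fit of x,y,yaw(deg); mask uint8 0/255"""
    S=4;big=cv2.resize(mask,None,fx=S,fy=S,interpolation=cv2.INTER_LINEAR).astype(float)/255
    def f(p):
        a,t=np.radians(p[2]),np.radians(tilt);Ry=np.array([[np.cos(t),0,-np.sin(t)],[0,1,0],[np.sin(t),0,np.cos(t)]])
        Rz=np.array([[np.cos(a),-np.sin(a),0],[np.sin(a),np.cos(a),0],[0,0,1]])
        P=np.array([proj(m,Rz@Ry@v+[p[0]/100,p[1]/100,zc]) for v in WV])
        h=cv2.convexHull(((P+.5)*S-.5).astype(np.float32))
        o=np.zeros(big.shape,np.uint8);cv2.fillConvexPoly(o,np.round(h*16).astype(np.int32),255,cv2.LINE_AA,4)
        return np.abs(o/255.-big).sum()/S/S
    best=None
    for k in range(3):
        r=minimize(f,p0,method="Nelder-Mead",options=dict(initial_simplex=np.array([p0]+[np.array(p0)+d for d in np.diag([.6,.6,6.])/(k+1)]),xatol=.002,fatol=.05));p0=r.x
    return r.x,r.fun
E
python3 - <<'E'
from h import *
m=dict(np.load("w1.npz"));im=cv2.imread("pics/w1.png");hsv=cv2.cvtColor(im,cv2.COLOR_BGR2HSV)
k=cv2.inRange(hsv,(92,60,60),(125,255,255));k[:140]=0;k[230:]=0;k[:,:235]=0;k[:,330:]=0
print(cv2.boundingRect(k),fitwedge(m,k,[47.,-31.4,0.]))
mt=bot.camera_model("top");t=cv2.imread("pics/top0.png");ht=cv2.cvtColor(t,cv2.COLOR_BGR2HSV)
k=cv2.inRange(ht,(92,60,60),(125,255,255));k[:205]=0;k[250:]=0;k[:,:395]=0;k[:,440:]=0
print(fitwedge(mt,k,[47.,-31.4,0.]))
k=cv2.inRange(ht,(3,150,100),(15,255,255));k[:225]=0;k[265:]=0;k[:,:90]=0;k[:,140:]=0
print("orange",cv2.minAreaRect(cv2.findNonZero(k)))
E
```

```text
(255, 156, 46, 60) (array([ 47.82483818, -31.34951935,  -1.8703512 ]), np.float64(219.53186274509804))
(array([ 47.7396564 , -31.32245779,  -0.14036859]), np.float64(34.76372549019608))
orange ((113.18316650390625, 245.16830444335938), (28.06005096435547, 22.78635025024414), 5.710592269897461)
```

>>> apply_moves(steps=[[[0.4, -0.2, 6, 0, 0, 0, 1], [0.4, -0.2, 12, 0, 0, 0, 1], [0.4, -0.2, 17, 0, 0, 0, 1], [0.4, -0.2, 19.5, 0, 0, 0, 1], [0.4, -0.2, 20.5, 0, 0, 0, 1], [0.4, -0.2, 20.5, 0, 0, 0, 1], [0.4, -0.2, 20.5, 0, 0, 0, -1], [0.4, -0.2, 20.5, 0, 0, 0, -1], [0.4, -0.2, 20.5, 0, 0, 0, -1], [0.4, -0.2, 20.5, 0, 0, 0, -1], [0.4, -0.2, 20.5, 0, 0, 0, -1], [0.4, -0.2, 20.5, 0, 0, 0, -1]]])

```text
time_s: 2.95
position: [0.4746, -0.3128, 0.0157]
tcp_rot: [[1.0, 0.001, 0.0], [0.001, -1.0, -0.0], [0.0, 0.0, -1.0]]
force: [-0.6, -0.7, 1.4]
opening: 0.504
grasp_force: 29.9
```

Run:
```python
from h import *
s=bot.read_state();print(s["position"],s["opening"]*87,s["grasp_force"],s["force"],s["tcp_rot"].round(3))
m=bot.camera_model("wrist");im=bot.capture("wrist");cv2.imwrite("pics/w2.png",im)
for X in([.506,-.3354,.004],[.506,-.2914,.004],[.45,-.3354,.03],[.484,-.3354,.03],[.484,-.2914,.03]): print(proj(m,X).round(1))
```

```text
[ 0.47455153 -0.31280899  0.01570542] 43.830419014549875 29.9185470957309 [-0.59596662 -0.72080643  1.43219412] [[ 1.     0.001  0.   ]
 [ 0.001 -1.    -0.   ]
 [ 0.     0.    -1.   ]]
[326.3 201.3]
[237.1 201.2]
[329.3 331.6]
[332.6 263.2]
[231.4 263.1]
```

View pics/w2.png

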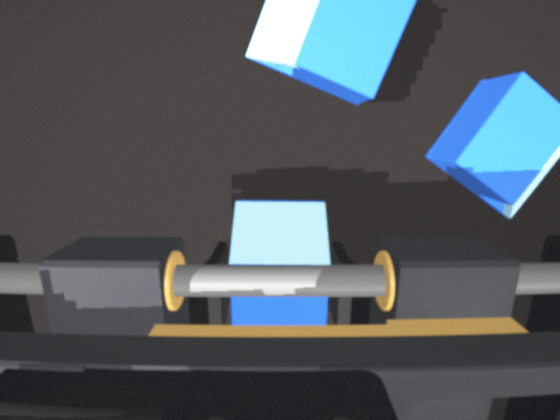

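The wedge is gripped squarely: its toe edge is at row 201, columns 236–326, as predicted, so wedge_center is about 3.5 mm ahead of the TCP. Now I'll refine the band pose.

```bash
cat >> h.py <<'E'
from scipy.spatial.transform import Rotation as Rn
def target(yaw,tilt):
    a,t=np.radians(yaw),np.radians(tilt)
    x=np.array([np.cos(t)*np.cos(a),np.cos(t)*np.sin(a),np.sin(t)]);y=np.array([np.sin(a),-np.cos(a),0]);return np.c_[x,y,np.cross(x,y)]
def plan(T,R):
    s=bot.read_state();R0=s["tcp_rot"]
    return (R0.T@(np.array(T)-s["position"])*100).round(2), Rn.from_matrix(R0.T@R).as_rotvec(degrees=True).round(2)
E
python3 - <<'E'
from h import *
yaw=5.3;c0=np.array([.5016,.0009,.017])
for n in("top","scene"):
    m=bot.camera_model(n);hsv=cv2.cvtColor(cv2.imread(f"pics/{n}0.png"),cv2.COLOR_BGR2HSV)
    k=cv2.inRange(hsv,(22,130,120),(35,255,255));w=np.zeros_like(k);P=proj(m,c0).astype(int);cv2.circle(w,tuple(P),60,255,-1);k&=w
    c=max(cv2.findContours(k,0,1)[0],key=cv2.contourArea)[:,0].astype(float)
    for it in range(3):
        up=np.array([np.cos(np.radians(yaw)),np.sin(np.radians(yaw)),0]);nn=np.array([0,0,1.])-np.tan(np.radians(6))*up
        W=[]
        for q in c:
            o,d=ray(m,q);W.append((o+d*(nn@(c0-o))/(nn@d))[:2])
        r=cv2.minAreaRect((np.array(W)*1000).astype(np.float32));b=cv2.boxPoints(r)
        e=max([b[1]-b[0],b[2]-b[1]],key=np.linalg.norm);e=e*np.sign(e[1]);yaw=np.degrees(np.arctan2(-e[0],e[1]))
    print(n,r,yaw)
    # board: white+yellow mask
    k=cv2.inRange(hsv,(0,0,140),(180,60,255))|k
    w[:]=0;cv2.circle(w,tuple(proj(m,[.55,0,.02]).astype(int)),90,255,-1);k&=w;k=cv2.morphologyEx(k,cv2.MORPH_CLOSE,np.ones((7,7)))
    c=max(cv2.findContours(k,0,1)[0],key=cv2.contourArea)[:,0].astype(float)
    W=[]
    for q in c:
        o,d=ray(m,q);W.append((o+d*(nn@(c0-o))/(nn@d))[:2])
    print(" board",cv2.minAreaRect((np.array(W)*1000).astype(np.float32)))
E
```

```text
top ((501.4920654296875, 1.186737060546875), (54.43281173706055, 197.69393920898438), 5.261510372161865) 5.261505
 board ((546.3801879882812, 5.0145263671875), (241.49327087402344, 216.15045166015625), 5.1956048011779785)
scene ((504.09967041015625, -0.2693634033203125), (54.4124755859375, 196.89442443847656), 5.063360214233398) 5.0633526
 board ((550.4478759765625, 3.1787261962890625), (243.45285034179688, 217.11959838867188), 5.057680606842041)
```

Run:
```python
from h import *
R=target(5.15,6)
for dz in(.08,.004,-.001): print(plan([.4976,0,.0322+dz],R))
```

```text
(array([  2.34, -31.27,  -9.66]), array([ 0.3 ,  5.97, -5.09]))
(array([  2.34, -31.28,  -2.06]), array([ 0.3 ,  5.97, -5.09]))
(array([  2.34, -31.28,  -1.56]), array([ 0.3 ,  5.97, -5.09]))
```

>>> apply_moves(steps=[[[0, 0, -5, 0, 0, 0, -1], [0, 0, -10, 0, 0, 0, -1], [0.5, -6, -11, 0.1, 2, -2, -1], [1, -12, -11, 0.2, 4, -4, -1], [1.5, -18, -11, 0.3, 6, -5.1, -1], [2, -24, -11, 0.3, 6, -5.1, -1], [2.3, -29, -10.5, 0.3, 6, -5.1, -1], [2.35, -31.3, -9.7, 0.3, 6, -5.1, -1], [2.35, -31.3, -7, 0.3, 6, -5.1, -1], [2.35, -31.3, -4.5, 0.3, 6, -5.1, -1], [2.35, -31.3, -3, 0.3, 6, -5.1, -1], [2.35, -31.3, -2.1, 0.3, 6, -5.1, -1], [2.35, -31.3, -2.1, 0.3, 6, -5.1, -1], [2.35, -31.3, -2.1, 0.3, 6, -5.1, -1]]])

```text
time_s: 4.75
position: [0.498, 0.0002, 0.0371]
tcp_rot: [[0.99, 0.09, 0.105], [0.089, -0.996, 0.01], [0.106, -0.0, -0.994]]
force: [-0.1, -0.2, -1.2]
opening: 0.505
grasp_force: 29.9
```

Run:
```python
from h import *
s=bot.read_state();print(s["position"],s["opening"]*87,s["grasp_force"],s["force"])
print(plan([.4976,0,.0322],target(5.15,6)))
m=bot.camera_model("wrist");im=bot.capture("wrist");cv2.imwrite("pics/w3.png",im)
```

```text
[4.97992477e-01 2.06349730e-04 3.70695550e-02] 43.935419178225715 29.923556977591943 [-0.09424358 -0.24227002 -1.1710732 ]
(array([-0.09,  0.02,  0.48]), array([-0.01, -0.07, -0.01]))
```

View pics/w3.png

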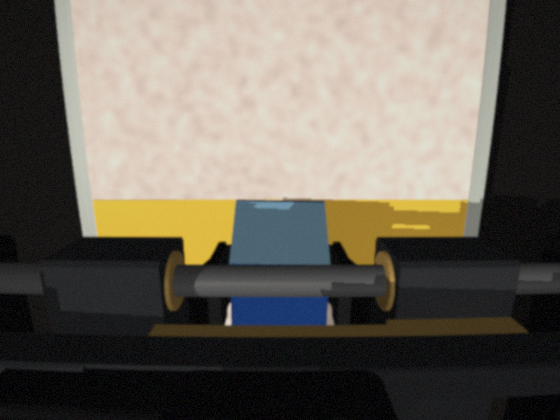

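The wedge is centred on the band laterally (col 281) and its toe is aligned with the band's uphill edge (row 200). With parallax the toe is 1–2 mm too far uphill, so I'll lower it with a small correction back.

>>> apply_moves(steps=[[[-0.15, 0, 0.2, 0, 0, 0, -1], [-0.15, 0, 0.4, 0, 0, 0, -1], [-0.15, 0, 0.5, 0, 0, 0, -1], [-0.15, 0, 0.5, 0, 0, 0, -1]]])

```text
time_s: 5.3
position: [0.4965, 0.0003, 0.0323]
tcp_rot: [[0.99, 0.09, 0.105], [0.09, -0.996, 0.01], [0.105, -0.0, -0.994]]
force: [-2.2, -0.6, 7.9]
opening: 0.503
grasp_force: 29.9
```

>>> apply_moves(steps=[[[0, 0, 0, 0, 0, 0, -0.3], [0, 0, 0, 0, 0, 0, 0.3], [0, 0, 0, 0, 0, 0, 0.6], [0, 0, 0, 0, 0, 0, 0.6], [0, 0, -1, 0, 0, 0, 0.6], [0, 0, -4, 0, 0, 0, 0.6], [0, 0, -10, 0, 0, 0, 1], [-1, 0, -16, 0, 0, 0, 1], [-2, 0, -20, 0, -6, 0, 1], [-2, 0, -20, 0, -6, 0, 1], [-2, 0, -20, 0, -6, 0, 1]]])

```text
time_s: 6.68
position: [0.4553, -0.0032, 0.2279]
tcp_rot: [[0.996, 0.09, -0.0], [0.09, -0.996, 0.001], [0.0, -0.001, -1.0]]
force: [-0.8, 0.2, 0.6]
opening: 0.999
grasp_force: 0.0
```

Run:
```python
from h import *
s=bot.read_state();print(s["position"],s["force"],s["joint_positions"].round(1))
m=bot.camera_model("wrist");im=bot.capture("wrist");cv2.imwrite("pics/w4.png",im);np.savez("w4.npz",**m)
hsv=cv2.cvtColor(im,cv2.COLOR_BGR2HSV)
k=cv2.inRange(hsv,(92,50,40),(125,255,255));n,l,st,c=cv2.connectedComponentsWithStats(k);j=1+np.argmax(st[1:,4]);print(st[j]);k=((l==j)*255).astype(np.uint8)
n=np.array([-np.sin(np.radians(6)),0,np.cos(np.radians(6))])
print(fitwedge(m,k,[50.1,0.1,5.15],zc=.017+.015,tilt=6))
# jar yaw fit from top: orange pixels
print(plan([.426,.333,.20],target(0,0)),plan([.426,.333,.20],target(-10,0)))
```

```text
[ 0.4553325  -0.00319285  0.22792677] [-0.78413472  0.22043422  0.56487201] [-1.450e+01  1.770e+01  1.059e+02  1.000e-01  5.640e+01  7.030e+01]
[ 258  123   44   59 2514]
(array([49.9092672 ,  0.10941489,  4.63753858]), np.float64(193.54264705882355))
(array([  0.16, -33.73,   2.77]), array([-0.08,  0.11,  5.16])) (array([  0.16, -33.73,   2.77]), array([-0.07,  0.12, 15.16]))
```

View pics/w4.png

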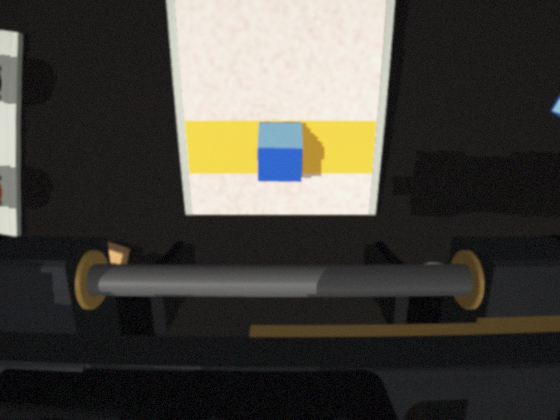

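The wedge stands on the yellow band (cols 258–302, rows 123–181), toe uphill and square to the band. Next I'll look at the orange jar close up.

>>> apply_moves(steps=[[[-0.5, -6, 0, 0, 0, 3, 1], [-1, -12, 0, 0, 0, 6, 1], [-1.5, -18, 0, 0, 0, 9, 1], [-2, -24, 1, 0, 0, 11, 1], [-2.5, -30, 1.5, 0, 0, 11, 1], [-2.9, -34, 2, 0, 0, 11, 1], [-2.9, -34, 2, 0, 0, 11, 1], [-2.9, -34, 2, 0, 0, 11, 1], [-2.9, -34, 2, 0, 0, 11, 1]]])

```text
time_s: 7.85
position: [0.3966, 0.3313, 0.2079]
tcp_rot: [[0.995, -0.103, -0.001], [-0.103, -0.995, -0.0], [-0.001, 0.0, -1.0]]
force: [-0.1, 0.2, -1.0]
opening: 1.0
grasp_force: 0.0
```

Run:
```python
from h import *
s=bot.read_state();print(s["position"],s["tcp_rot"].round(3),s["joint_positions"].round(1))
m=bot.camera_model("wrist");im=bot.capture("wrist");cv2.imwrite("pics/w5.png",im);np.savez("w5.npz",**m)
```

```text
[0.39657334 0.33126025 0.20791798] [[ 0.995 -0.103 -0.001]
 [-0.103 -0.995 -0.   ]
 [-0.001  0.    -1.   ]] [ 27.5  24.   99.1   0.   57.  123.4]
```

View pics/w5.png

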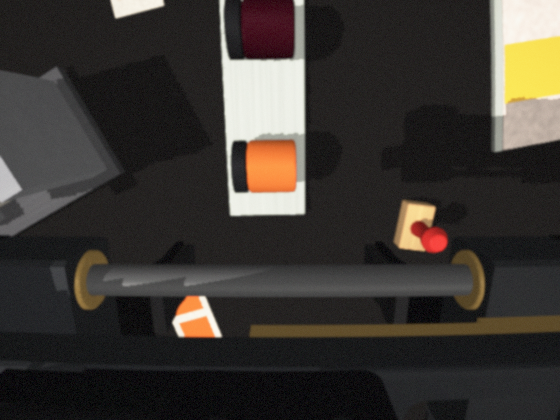

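The orange jar is at cols 231–298, rows 139–193, with its lid to the left and its axis square to the rack. The plum jar is at (262,27). Fitting the cylinder.

Run:
```python
from h import *
m=dict(np.load("w5.npz"));im=cv2.imread("pics/w5.png");hsv=cv2.cvtColor(im,cv2.COLOR_BGR2HSV)
k=cv2.inRange(hsv,(3,150,60),(15,255,255))|cv2.inRange(hsv,(0,0,0),(180,255,75))
w=np.zeros_like(k);w[136:197,230:300]=255;k&=w;n,l,st,c=cv2.connectedComponentsWithStats(k);j=1+np.argmax(st[1:,4]);print(st[j]);k=((l==j)*255).astype(np.uint8)
S=4;big=cv2.resize(k,None,fx=S,fy=S)/255.
a=np.linspace(0,2*np.pi,40)
def f(p):
    t=np.radians(p[2]);ux=np.array([np.cos(t),np.sin(t),0]);uy=np.array([-np.sin(t),np.cos(t),0]);c=np.array([p[0]/100,p[1]/100,.039])
    P=np.array([proj(m,c+sg*.029*uy+.025*(np.cos(b)*ux+np.sin(b)*np.array([0,0,1.]))) for sg in(-1,1) for b in a])
    h=cv2.convexHull(((P+.5)*S-.5).astype(np.float32));o=np.zeros(big.shape,np.uint8);cv2.fillConvexPoly(o,np.round(h*16).astype(np.int32),255,cv2.LINE_AA,4)
    return np.abs(o/255.-big).sum()/16
p=np.array([42.6,33.,-6.])
for _ in range(2):
    r=minimize(f,p,method="Nelder-Mead",options=dict(initial_simplex=[p,p+[.6,0,0],p+[0,.6,0],p+[0,0,5]]));p=r.x
print(p,r.fun)
# cross-check with rack long edges direction
for a_,b_ in(((220,0),(231,215)),((306,20),(304,213))):
    d=onplane(m,a_,.012)-onplane(m,b_,.012);print(np.degrees(np.arctan2(d[1],d[0])))
T=[p[0]/100,p[1]/100,.031];print(plan(T,target(p[2],0)))
```

```text
[ 232  141   64   51 3144]
[42.86981942 34.27902535 -5.67869666] 379.57352941176475
-4.770622617117999
-5.633125388341337
(array([ 3.07, -1.47, 17.72]), array([-0.  ,  0.04, -0.28]))
```

Run:
```python
from h import *
m=dict(np.load("w5.npz"))
for uv,z in(((231.5,166),.06),((297.5,166),.06),((265,139.5),.045),((265,193),.045)):print(onplane(m,uv,z).round(4))
a=np.linspace(0,2*np.pi,60);t=np.radians(-5.7);ux=np.array([np.cos(t),np.sin(t),0]);uy=np.array([-np.sin(t),np.cos(t),0])
P=np.array([proj(m,np.array([.4287,.3428,.039])+sg*.029*uy+.025*(np.cos(b)*ux+np.sin(b)*np.array([0,0,1.]))) for sg in(-1,1) for b in a]);print(P.min(0),P.max(0))
```

```text
[0.4351 0.3702 0.06  ]
[0.429  0.3122 0.06  ]
[0.4544 0.3388 0.045 ]
[0.4052 0.3444 0.045 ]
[229.62904158 140.26526594] [296.08469586 193.89519155]
```

>>> apply_moves(steps=[[[3.15, -1.35, 5, 0, 0, 0, 1], [3.15, -1.35, 10, 0, 0, 0, 1], [3.15, -1.35, 14, 0, 0, 0, 1], [3.15, -1.35, 16.5, 0, 0, 0, 1], [3.15, -1.35, 17.7, 0, 0, 0, 1], [3.15, -1.35, 17.7, 0, 0, 0, 1], [3.15, -1.35, 17.7, 0, 0, 0, 0.5], [3.15, -1.35, 17.7, 0, 0, 0, 0], [3.15, -1.35, 17.7, 0, 0, 0, -1], [3.15, -1.35, 17.7, 0, 0, 0, -1], [3.15, -1.35, 17.7, 0, 0, 0, -1], [3.15, -1.35, 17.7, 0, 0, 0, -1]]])

```text
time_s: 9.4
position: [0.4294, 0.343, 0.0319]
tcp_rot: [[0.995, -0.102, 0.001], [-0.102, -0.995, 0.001], [0.0, -0.001, -1.0]]
force: [0.7, -1.1, 6.5]
opening: 0.666
grasp_force: 29.9
```

Run:
```python
from h import *
s=bot.read_state();print(s["position"],s["opening"]*87,s["grasp_force"],s["force"],s["tcp_rot"].round(3))
m=bot.camera_model("wrist");im=bot.capture("wrist");cv2.imwrite("pics/w6.png",im);np.savez("w6.npz",**m)
R=s["tcp_rot"]
a=np.linspace(0,2*np.pi,60);
for dx in(-.002,0,.002):
    c=s["position"]+R@[dx,0,-.008];P=np.array([proj(m,c+R@[.025*np.cos(b),sg*.029,.025*np.sin(b)]) for sg in(-1,1) for b in a]);print(P.min(0),P.max(0))
```

```text
[0.42940671 0.34298909 0.03191282] 57.92931654050331 29.94606683962047 [ 0.67229286 -1.11180168  6.53342551] [[ 0.995 -0.102  0.001]
 [-0.102 -0.995  0.001]
 [ 0.    -0.001 -1.   ]]
[206.0090755  226.66817661] [355.37016924 337.71758243]
[205.70979669 222.53630254] [355.6829942  333.76549914]
[205.40986043 218.33561328] [355.99650836 329.78087301]
```

View pics/w6.png

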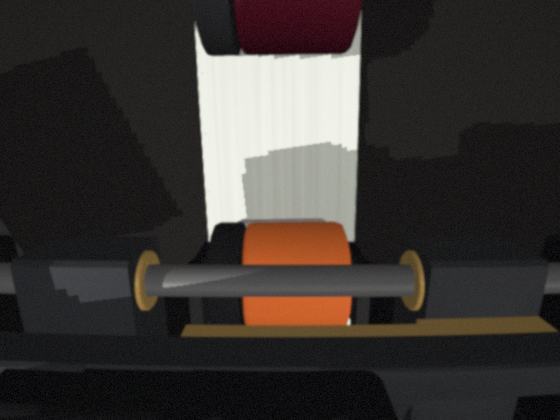

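The jar is gripped end to end and centred: opening 57.9 mm, jar's upper edge at row 222 as predicted. Planning the carry.

Run:
```python
from h import *
R=target(5.15,6);T=np.array([.5421,.0046,.0393]);n=-R[:,2];x=R[:,0]
for a,b in((.004,.08),(.004,.01),(.003,.002),(.001,0)): print(plan(T+a*x+b*n,R))
```

```text
(array([14.23, 32.6 , -8.76]), array([  0.53,   5.95, -10.98]))
(array([14.94, 32.46, -1.79]), array([  0.53,   5.95, -10.98]))
(array([14.93, 32.47, -0.99]), array([  0.53,   5.95, -10.98]))
(array([14.75, 32.5 , -0.77]), array([  0.53,   5.95, -10.98]))
```

>>> apply_moves(steps=[[[0, 0, -3, 0, 0, 0, -1], [0, 0, -8, 0, 0, 0, -1], [1.5, 4, -11, 0.1, 1, -2, -1], [4, 9, -12, 0.2, 2, -4, -1], [6.5, 14, -12, 0.3, 3, -6, -1], [8.5, 19, -12, 0.4, 4, -8, -1], [11, 24, -12, 0.5, 5, -10, -1], [13, 29, -11, 0.5, 6, -11, -1], [14.2, 32.6, -8.8, 0.5, 6, -11, -1], [14.5, 32.55, -6, 0.5, 6, -11, -1], [14.8, 32.5, -3.5, 0.5, 6, -11, -1], [14.9, 32.5, -1.8, 0.5, 6, -11, -1], [14.9, 32.5, -1.8, 0.5, 6, -11, -1], [14.9, 32.5, -1.8, 0.5, 6, -11, -1]]])

```text
time_s: 11.2
position: [0.5447, 0.0046, 0.0497]
tcp_rot: [[0.99, 0.09, 0.105], [0.09, -0.996, 0.009], [0.106, 0.001, -0.994]]
force: [0.2, 0.6, -1.2]
opening: 0.667
grasp_force: 29.9
```

Run:
```python
from h import *
s=bot.read_state();print(s["time_s"],s["opening"]*87,s["grasp_force"],s["force"])
R=target(5.15,6);T=np.array([.5421,.0046,.0393]);n=-R[:,2];x=R[:,0]
for a,b in((.003,.002),(.002,0),(0,0)): print(plan(T+a*x+b*n,R))
im=bot.capture("scene");p=proj(bot.camera_model("scene"),[.53,.0,.04]).astype(int);cv2.imwrite("pics/s2.png",cv2.resize(im[p[1]-60:p[1]+60,p[0]-75:p[0]+75],(750,600),interpolation=3))
```

```text
11.2 58.03197071966291 29.945667972788215 [ 0.16175475  0.59177475 -1.18153225]
(array([-0.07, -0.03,  0.81]), array([ 0.06, -0.06,  0.05]))
(array([-0.17, -0.03,  1.01]), array([ 0.06, -0.06,  0.05]))
(array([-0.37, -0.03,  1.01]), array([ 0.06, -0.06,  0.05]))
```

View pics/s2.png

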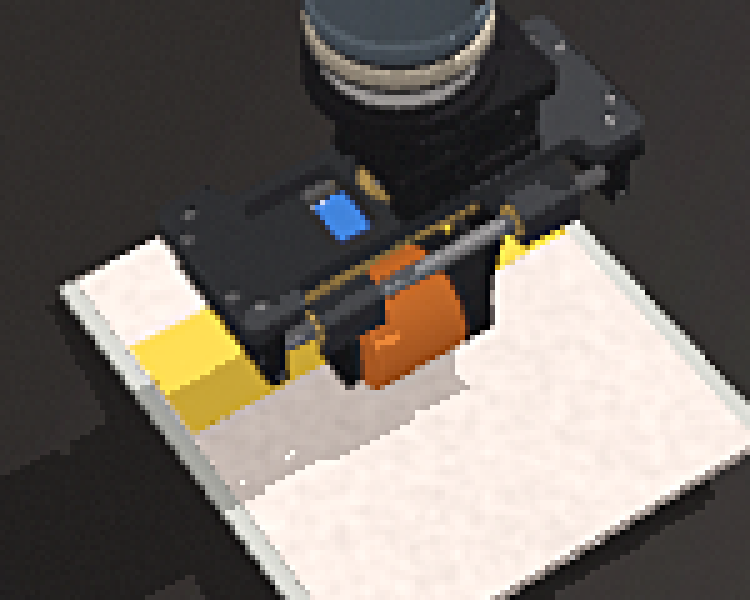

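The jar, at about (415,320) in the crop, is held level just uphill of the band and the wedge is hidden below the hand. I'll lower it slightly uphill of the final spot.

>>> apply_moves(steps=[[[-0.1, 0, 0.5, 0, 0, 0, -1], [-0.15, 0, 0.8, 0, 0, 0, -1], [-0.15, 0, 0.9, 0, 0, 0, -1], [-0.15, 0, 0.95, 0, 0, 0, -1], [-0.15, 0, 0.95, 0, 0, 0, -1]]])

```text
time_s: 11.88
position: [0.5438, 0.0044, 0.0397]
tcp_rot: [[0.99, 0.09, 0.104], [0.09, -0.996, 0.009], [0.105, 0.001, -0.994]]
force: [-0.7, 0.7, -0.8]
opening: 0.666
grasp_force: 29.9
```

>>> apply_moves(steps=[[[-0.05, -0.02, 0, 0, 0, 0, -1], [-0.1, -0.02, 0, 0, 0, 0, -1], [-0.12, -0.02, 0.03, 0, 0, 0, -1], [-0.12, -0.02, 0.06, 0, 0, 0, -1], [-0.12, -0.02, 0.06, 0, 0, 0, -1]]])

```text
time_s: 12.5
position: [0.543, 0.0044, 0.0396]
tcp_rot: [[0.99, 0.09, 0.105], [0.09, -0.996, 0.008], [0.106, 0.001, -0.994]]
force: [-0.2, 0.0, 5.6]
opening: 0.666
grasp_force: 29.9
```

Run:
```python
from h import *
s=bot.read_state();print(s["position"],s["force"],s["moment"])
R=target(5.15,6);T=np.array([.5421,.0046,.0393]);print(plan(T,R))
```

```text
[0.54304867 0.0044299  0.03957444] [-0.22324427  0.01324001  5.61961756] [0.10406884 0.07540398 0.01837892]
(array([-0.1 , -0.03,  0.02]), array([ 0.06, -0.07,  0.02]))
```

>>> apply_moves(steps=[[[-0.05, 0, -0.02, 0, 0, 0, -1], [-0.1, 0, -0.02, 0, 0, 0, -1], [-0.1, 0, -0.02, 0, 0, 0, -1], [-0.1, 0, -0.02, 0, 0, 0, -1]]])

```text
time_s: 13.0
position: [0.5429, 0.0043, 0.0395]
tcp_rot: [[0.99, 0.09, 0.107], [0.089, -0.996, 0.008], [0.107, 0.001, -0.994]]
force: [1.8, 2.7, 5.5]
opening: 0.663
grasp_force: 29.9
```

>>> apply_moves(steps=[[[0, 0, -0.06, 0, 0, 0, -1], [0, 0, -0.06, 0, 0, 0, -1], [0, 0, -0.06, 0, 0, 0, -1]]])

```text
time_s: 13.38
position: [0.5414, 0.0043, 0.0394]
tcp_rot: [[0.991, 0.09, 0.104], [0.09, -0.996, 0.009], [0.104, 0.001, -0.995]]
force: [0.4, 0.2, 0.5]
opening: 0.659
grasp_force: 29.9
```

Run:
```python
from h import *
s=bot.read_state();print(s["position"],s["force"],s["moment"])
R=target(5.15,6);T=np.array([.5421,.0046,.0393]);print(plan(T,R))
```

```text
[0.54144707 0.00431244 0.03943397] [0.43808711 0.19867331 0.46592636] [ 0.08475266 -0.07253107 -0.04250674]
(array([ 0.07, -0.02,  0.02]), array([0.04, 0.01, 0.02]))
```

>>> apply_moves(steps=[[[0, 0, 0, 0, 0, 0, 0.38], [0, 0, 0, 0, 0, 0, 0.45], [0, 0, 0, 0, 0, 0, 0.6], [0, 0, 0, 0, 0, 0, 0.8], [0, 0, 0, 0, 0, 0, 0.8], [0, 0, -1, 0, 0, 0, 0.8], [0, 0, -3, 0, 0, 0, 0.8], [0, 0, -7, 0, 0, 0, 0.8], [-2, 0, -13, 0, 0, 0, 0.8], [-5, 0, -19, 0, -6, 0, 0.8], [-5, 0, -20, 0, -6, 0, 0.8], [-5, 0, -20, 0, -6, 0, 0.8], [-5, 0, -20, 0, -6, 0, 0.8]]])

```text
time_s: 15.0
position: [0.4706, -0.0016, 0.232]
tcp_rot: [[0.996, 0.09, -0.002], [0.09, -0.996, 0.0], [-0.002, -0.0, -1.0]]
force: [-0.3, -0.2, 0.1]
opening: 0.898
grasp_force: 0.0
```

Run:
```python
from h import *
s=bot.read_state();print(s["time_s"],s["position"],s["force"])
im=bot.capture("wrist");cv2.imwrite("pics/w7.png",cv2.resize(im[60:240,160:400],(800,600),interpolation=3))
```

```text
15.0 [ 0.47062248 -0.00163074  0.23195327] [-0.30144421 -0.2219726   0.07414675]
```

View pics/w7.png

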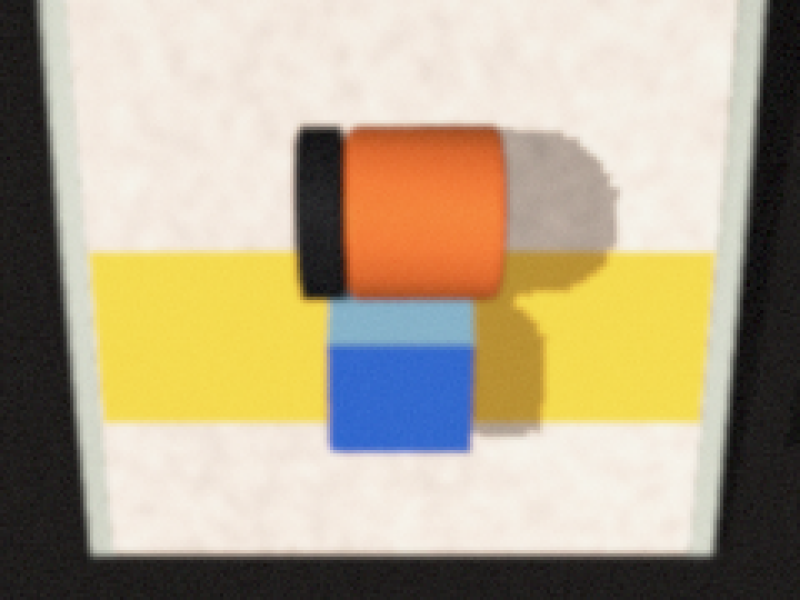

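The jar (cols 297–505) lies across the slope against the wedge (cols 329–474). Both are centred near col 401, and the wedge is on the band. I'll check that nothing moves over a second.

>>> apply_moves(steps=[[[0, 0, 0, 0, 0, 0, 0.8], [0, 0, 0, 0, 0, 0, 0.8], [0, 0, 0, 0, 0, 0, 0.8], [0, 0, 0, 0, 0, 0, 0.8], [0, 0, 0, 0, 0, 0, 0.8], [0, 0, 0, 0, 0, 0, 0.8], [0, 0, 0, 0, 0, 0, 0.8], [0, 0, 0, 0, 0, 0, 0.8]]])

```text
time_s: 16.05
position: [0.4713, -0.0018, 0.2333]
tcp_rot: [[0.996, 0.09, 0.0], [0.09, -0.996, -0.001], [0.0, 0.001, -1.0]]
force: [-0.0, -0.5, -0.4]
opening: 0.9
grasp_force: 0.0
```

Run:
```python
from h import *
im=bot.capture("wrist");a=cv2.resize(im[60:240,160:400],(800,600),interpolation=3);b=cv2.imread("pics/w7.png")
for q in(a,b):
    h=cv2.cvtColor(q,cv2.COLOR_BGR2HSV)
    print(cv2.boundingRect(cv2.inRange(h,(3,150,100),(15,255,255))),cv2.boundingRect(cv2.inRange(h,(92,60,60),(125,255,255))))
m=bot.camera_model("wrist");h=cv2.cvtColor(im,cv2.COLOR_BGR2HSV);k=cv2.inRange(h,(105,150,80),(120,255,255));k[:,:200]=0;k[:,380:]=0
r=cv2.minAreaRect(cv2.findNonZero(k));print(r,onplane(m,r[0],.046))
```

```text
(340, 133, 164, 171) (327, 300, 143, 154)
(343, 130, 164, 170) (330, 296, 143, 157)
((279.0, 179.5), (29.0, 40.0), 90.0) [4.88014760e-01 3.58920111e-04 4.60000000e-02]
```

Nothing is moving: the small pixel shift is the same for both, so it's the arm settling. Wedge position confirmed.

```bash
python3 -c "
from rig import bot
print(bot.hand_in())"
```

```text
the job is handed in; nothing more can be done
None
```

The blue wedge is on the yellow band with its thin end pointing uphill, and the orange jar lies centred against it; both stayed put for a second after release, the plum jar was not touched, and the job is handed in at about 16 s.

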